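# Close the flask press with its star handle

## Task

The small bench press holds a brass denture flask, and its pressing plate still stands open above the flask. Push the spokes of the star handle on top round clockwise (seen from above), one spoke after another, until the plate is fully down on the flask and the handle will turn no further. Then take the hand away from the press; do not knock or move the jar, the bottle or the glass dish standing nearby.

Things in the scene. Friction and masses are not known exactly. Their poses are not given: they have to be found in the camera images.
- press: Grey bench press, bolted down: base 120 x 160 mm, two steel columns, grey crosshead (top 151 mm above the worktop), star handle on top. Origin: centre of the underside of the base, on the handle's axis; z up. Its -x side is the open front, roughly toward the robot; +x is the guarded far side. Column nuts stand at y -66 and +66 mm, under the spokes, tops 158 mm above the worktop.
- guard (a point): Middle of the front edge of the guard's top, fixed to the press, on its +x side. White walls and a clear top enclose the far half of the star handle: press x from 12 to 123 mm, y from -125 to +125 mm, 148 to 200 mm above the worktop. Spokes can be reached only in the open front half and run in under the guard at each side.
- hub (a point): Point on the vertical axis of the star handle at the mid height of its spokes, 176 mm above the worktop. Round it a dark hub, radius 24 mm, top 190 mm above the worktop. From it stand four level steel spokes, 90 degrees apart, 12 mm thick, ending in black balls of 22 mm diameter centred 102 mm from the axis.
- star_handle (a joint): Star handle angle q in rad, growing clockwise seen from above. Starts at 0.8 to 2.8; 7.0 is the rigid end stop, plate down on the flask. Spokes point along -q, 90 deg - q, 180 deg - q and 270 deg - q, counted anticlockwise from the press's +x. It turns against friction of 0.2 N m (2 to 3 N at 80 mm from the axis) and stays where it is left, without springing back.
- ram_face (a point): Centre of the underside of the pressing plate, a steel disc of 80 mm diameter which the star handle screws down 4 mm per rad, without turning itself; 67 mm above the worktop when down on the flask. Its threaded spindle, 17 mm thick, stands up out of the hub (25 mm at handle angle 0.8) and ends level with the hub's top when the plate is fully down.
- flask_top (a point): Centre of the top face of the brass flask, 80 mm diameter, 50 mm high, fixed in the press on its base; 67 mm above the worktop.
- teal_jar: Small white jar with teal cap, loose, 34 mm diameter, 47 mm high; origin at the centre of its underside. Not to be moved.
- primer_bottle: Small black bottle with yellow cap, loose, 23 mm diameter, 52 mm high; origin at the centre of its underside. Not to be moved.
- glass_dish: Small octagonal glass dish, loose, 33 mm wide, 25 mm high; origin at the centre of its underside. Not to be moved.

How it is judged:
By the outcome, as a careful person would: the job done as asked, in the order asked, and still so for the second after the job is handed in, with the robot touching nothing.
It also fails if it takes over 67 s, if anything falls off the work surface, if the arm or the gripper's body presses on something with over 40 N, if the wrist force passes 120 N, or if a joint passes its speed limit or range.

## Robot

A 6-joint arm with a two-finger parallel gripper is mounted at the origin on a cart in front of the work surface, level with it; the furniture and walls round the work are solid. World frame = base frame: x ahead of the robot, y to its left, z up, the work surface at z = 0. Lengths are in mm, angles in rad, forces in N, time in s.
With the tool pointing down it reaches from about 275 to 825 mm from the base axis. Payload 4.9 kg.
Tool frame: the origin (TCP) lies at the very end of the fingers, on their centre line; the grasp point (between the pads) lies 19 mm behind it; z points along the fingers, y is the line along which they close (so a half turn about z gives the same grasp; the last joint's range is limited). The gripper opens to 85 mm and grips with 20 to 120 N. Pads are 22 mm wide; open, the fingers measure 114 mm over their backs; the gripper's body (76 mm by 85 mm) begins 54 mm behind the grasp point. The pads swing forward as they close: fully open they stand 13 mm farther back than shut.
Start: joints at [-1.401, 0.326, -0.193, 1.052, 0, 1.437], TCP at [164.543, -524.828, 231.281] pointing down, gripper open.
Joint ranges: [-2.65, 2.65], [-0.97, 1.79], [-1.3, 1.35], [-1.93, 2.1], [-1.47, 1.37], [-3.14, 3.14]. Speed limits (rad/s): [2.57, 2.57, 3.14, 3.14, 3.14, 3.14].

## Interface

Orientations are given as a unit quaternion [w, x, y, z].
In Python, from bench import goto, move_straight, set_joints, grip, hold, inverse_kinematics, sense, read_camera, IKError, sign_off, recognise, tip_of gives the robot as it stands. Calls block until the motion is done:
- goto(position, orientation): joint-space move of the TCP to a pose.
- move_straight(position, ori=None, rate=150, force_limit=None): straight line of the TCP; ori=None keeps the orientation; rate is the mean speed in mm/s. With force_limit (N) it stops when the force on the tool has changed by that much, and returns True; else False.
- set_joints(angles): joint-space move.
- grip(opening, grip_force=None): finger opening in mm; grip_force is the grip in N (None keeps the last); returns when the fingers have stopped.
- hold(seconds).
- inverse_kinematics(position, orientation): joint angles nearest the present ones, or None.
- sense(): the state.
- read_camera(name): name is "side" or "top" or "wrist"; returns a dict with "pixels" (480x640x3 uint8, red, green, blue), "mtx" (3x3 intrinsics, pixels), "distortion" ([k1, k2, p1, p2, k3] as OpenCV has them; the pictures are not rectified), "origin" and "attitude" of the camera in the world; the wrist camera has in their place "tool_from_camera" (4x4, takes a point from camera to tool coordinates, whose origin is the TCP and whose axes are the flange's). Camera axes: x right, y up, looking along -z (the intrinsics and any distortion apply to the point x, -y, -z); pixel columns grow to the right and rows downward; lengths in mm; the calibration is good to about 2 mm. A picture is of the moment at which its call begins: read the wrist's pose just before it. There is no depth.
A pose or a line that the arm cannot do raises IKError and nothing moves.
- sign_off(): hands the job in; it is judged then, once.
Trained networks look in the newest picture that a camera, given by its name, has taken for a name from the list of things; names that differ only in an ending like _2 or _b are one class to them, and where a whole thing is asked for, a point or a joint stands for the part that bears it (a point fixed in the world has none). Each returns a list of dicts, best first, with "p" (0 to 1); they miss things now and then, are a little off and sometimes report something else, mostly with a low value. They report only what shows in the picture. A call takes as long as a camera call.
- recognise(query, camera): "pixel" ([row, column] in pixels, amid what is visible of it).
- tip_of(query, camera): "pixel" ([row, column] in pixels: a listed point, or the origin of a listed thing).
The state is a dict: "time_s": time; "joint_pos": joint angles; "joint_vel": joint speeds; "tau": joint torques, N m; "tool_pos": TCP position; "ee_rot": TCP orientation; "wrist_force": force on the tool from outside, world axes, zero at the start; "moment": the same for the moment, N m; "width": finger opening in mm; "grip_force": force on a finger pad.
Only numpy, scipy, OpenCV 4.12 (cv2) and the standard library are available. Lean on these libraries where they do the work, as an engineer would, in place of code of your own. Each camera call takes 0.05 s, during which the arm holds its last target. There are 200 camera calls.

## Working session

There is one attempt and no reset: what is moved stays moved. The work goes in short steps, each a Python script; the robot and the scene stay as the last script left them, time stands still between calls to the robot, and variables do not carry over. Pictures are saved under pics/ and viewed, at most 10 in all, crops included, and the job is handed in when it is done.

```bash
mkdir -p pics; ls
cat > h.py <<'E'
import numpy as np, cv2
from bench import *
def cam(name):
    c=read_camera(name); return c
def save(c,f): cv2.imwrite('pics/'+f,cv2.cvtColor(c['pixels'],cv2.COLOR_RGB2BGR))
def Rm(a):
    a=np.array(a,float)
    if a.shape==(3,3): return a
    from scipy.spatial.transform import Rotation as R
    return R.from_quat([a[1],a[2],a[3],a[0]]).as_matrix()
def ray(c,px):
    p=cv2.undistortPoints(np.array([[[px[1],px[0]]]],float),np.array(c['mtx']),np.array(c['distortion']))[0,0]
    d=Rm(c['attitude'])@np.array([p[0],-p[1],-1]); return np.array(c['origin'],float),d/np.linalg.norm(d)
def atz(c,px,z):
    o,d=ray(c,px); return o+d*(z-o[2])/d[2]
def tri(rs):
    A=0;b=0
    for o,d in rs:
        P=np.eye(3)-np.outer(d,d);A=A+P;b=b+P@o
    return np.linalg.solve(A,b)
def proj(c,X):
    R=Rm(c['attitude']); p=R.T@(np.array(X,float)-np.array(c['origin'])); p=np.array([p[0],-p[1],-p[2]])
    q,_=cv2.projectPoints(p.reshape(1,1,3),np.zeros(3),np.zeros(3),np.array(c['mtx']),np.array(c['distortion'])); return q[0,0]
E
python3 - <<'E'
from h import *
np.set_printoptions(precision=1,suppress=True)
s=sense();print(s)
C={}
Z=dict(guard=200,hub=176,flask_top=67,teal_jar=0,primer_bottle=0,glass_dish=0,press=0,ram_face=90)
for n in ['top','side']:
    c=C[n]=cam(n);save(c,n+'0.png');print(n,c['origin'],c['attitude'])
    for k in Z:
        for r in tip_of(k,n)[:2]: print(k,round(r['p'],2),np.array(r['pixel']),atz(c,r['pixel'],Z[k]))
E
```

```text
pics
{'time_s': 0.0, 'joint_pos': array([-1.4,  0.3, -0.2,  1.1,  0. ,  1.4]), 'joint_vel': array([ 0.,  0., -0., -0.,  0.,  0.]), 'tau': array([ -0. , -44.3,  26.2,   0. ,  -0. ,   0. ]), 'tool_pos': array([ 164.4, -524.2,  230.5]), 'ee_rot': array([-0. ,  1. ,  0.2, -0. ]), 'wrist_force': array([-0.4, -0.9,  0.4]), 'moment': array([ 0.,  0., -0.]), 'grip_force': 0.0, 'width': 85.15761578023478}
top [ 424.7  397.4 1000.2] [-0.7 -0.   0.   0.7]
guard 0.9 [172.9 373.8] [574.3 281.9 200. ]
hub 0.62 [179.2 378.8] [568.3 270.5 176. ]
flask_top 0.32 [179.5 377.3] [586.8 256.6  67. ]
flask_top 0.18 [197.3 360.3] [554.  288.9  67. ]
teal_jar 0.49 [251.9 229.8] [459.4 538.5   0. ]
primer_bottle 0.62 [278.9 244.1] [406.5 511.1   0. ]
glass_dish 0.67 [224.6 238.1] [512.6 522.    0. ]
press 0.82 [199.8 359.2] [558.3 283.4   0. ]
ram_face 0.88 [191.2 367.9] [561.7 277.6  90. ]
side [ 198.  1049.4  568.5] [-0.2 -0.1  0.5  0.8]
guard 0.93 [177.7 305.6] [569.6 294.5 200. ]
hub 0.55 [187.6 314.2] [560.4 278.3 176. ]
flask_top 0.68 [236.7 310.4] [571.1 271.4  67. ]
teal_jar 0.69 [368.6 298.6] [464.3 534.7   0. ]
glass_dish 0.97 [350.6 271.7] [520.5 517.7   0. ]
press 0.81 [267.9 309.1] [569.9 279.5   0. ]
press 0.35 [368.3 299.8] [462.9 533.4   0. ]
ram_face 0.74 [230.1 308.4] [568.2 286.4  90. ]
```

View pics/top0.png

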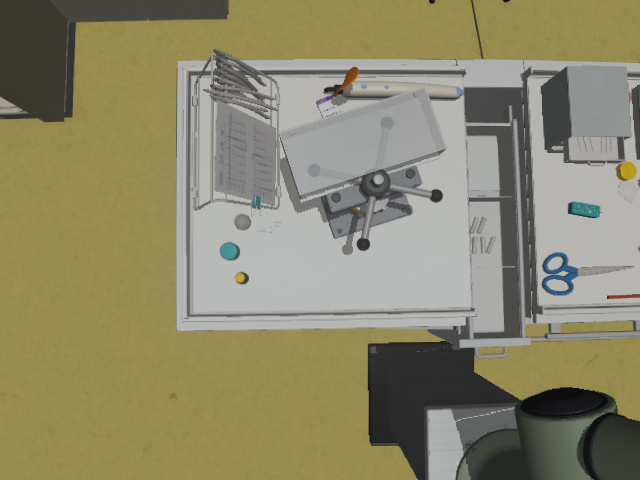

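View pics/side0.png

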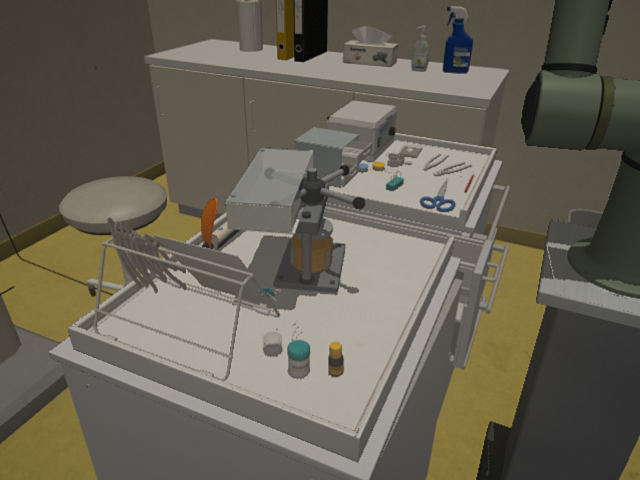

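Run:
```python
import cv2
a=cv2.imread('pics/top0.png')[110:250,290:450]
cv2.imwrite('pics/topc.png',cv2.resize(a,None,fx=4.2,fy=4.2,interpolation=cv2.INTER_CUBIC))
```

```text
(no output)
```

View pics/topc.png

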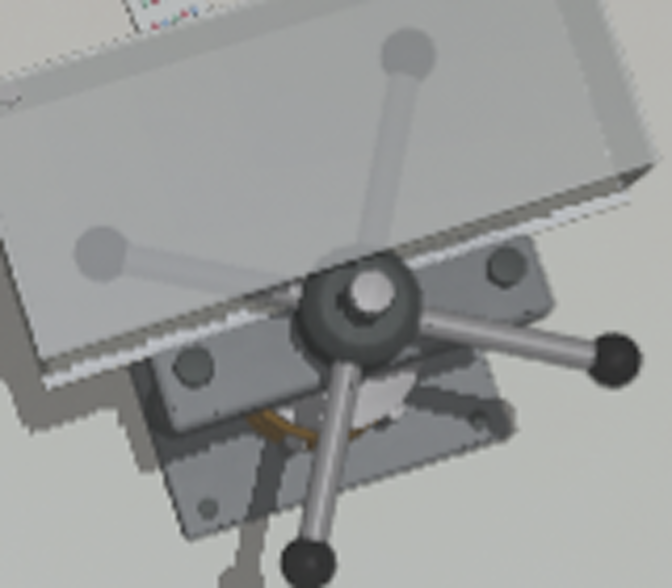

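The top view shows the press with its yaw at about 17°. The free balls are at (col 436, row 196) and (363, 244), and the guarded ones are visible through the clear top. The jar, bottle and dish are well away, near columns 230–245. Next I'll compute the press pose and handle angle, then check IK along the arc.

```bash
cat >> h.py <<'E'
from scipy.spatial.transform import Rotation as Rot
def pose(P,a,off,z,r=72,sg=1):
    """finger pose behind a spoke at angle a (deg, clockwise from press -y); off = mm behind spoke axis"""
    yaw=P['yaw']; X=np.array([np.cos(yaw),np.sin(yaw),0]); Y=np.array([-X[1],X[0],0]); A=np.radians(a)
    u=-np.sin(A)*X-np.cos(A)*Y; t=-np.cos(A)*X+np.sin(A)*Y
    p=np.array([*P['c'],z])+r*u-off*t
    x=sg*t; R=np.column_stack([x,np.cross([0,0,-1],x),[0,0,-1]])
    q=Rot.from_matrix(R).as_quat(); return p,np.array([q[3],q[0],q[1],q[2]])
E
python3 - <<'E'
from h import *
import json
np.set_printoptions(precision=2,suppress=True)
c=cam('top'); f=lambda x,y:(110+y/4.2-.4,290+x/4.2-.4)
B=[atz(c,f(*p),176)[:2] for p in [(614,360),(308,563),(102,254),(408,55)]]
N=[atz(c,f(*p),158)[:2] for p in [(193,365),(507,266)]]
sp=atz(c,f(371,291),212)[:2]
m=np.mean(B,0);print('mid',m,(B[0]+B[2])/2,(B[1]+B[3])/2,'r',[np.linalg.norm(b-m) for b in B],'spindle',sp,'nuts',np.mean(N,0),np.linalg.norm(N[0]-N[1]))
d=N[0]-N[1]; yaw=np.arctan2(-d[0],d[1])
G=[atz(c,f(*p),200)[:2] for p in [(42,362),(655,163)]];g=G[0]-G[1]
print('yaw',np.degrees(yaw),'guard yaw',np.degrees(np.arctan2(-g[0],g[1])),np.linalg.norm(g))
ang=[np.degrees(np.arctan2(*(b-m)[::-1])-yaw)for b in B]; print('spoke press ang',ang)
q=[(-a)%90 for a in ang];print('q mod 90',q, 'cands',[np.radians(np.mean(q)+90*k) for k in range(3)])
a0=[(-90-a)%360 for a in ang];print('a',a0)
# height of spindle top from two views for q
P=dict(c=list(m),yaw=float(yaw));json.dump(P,open('P.json','w'))
for sg in(1,-1):
  for a in(60,90,120,150,165):
    j=inverse_kinematics(*pose(P,a,17,164,sg=sg));print(sg,a,j)
E
```

```text
mid [562.78 276.84] [562.64 276.79] [562.93 276.89] r [np.float64(102.02459525353848), np.float64(101.86950513628516), np.float64(101.868082239333), np.float64(102.13577892186868)] spindle [562.55 277.43] nuts [562.38 277.5 ] 131.99073177443333
yaw 16.890385301984846 guard yaw 17.464281779655316 246.4438319881713
spoke press ang [np.float64(-119.35484515709994), np.float64(150.56087959748578), np.float64(60.794982749172114), np.float64(-29.350905141388548)]
q mod 90 [np.float64(29.354845157099945), np.float64(29.43912040251422), np.float64(29.205017250827886), np.float64(29.350905141388548)] cands [np.float64(0.5120354804014672), np.float64(2.082831807196364), np.float64(3.6536281339912606)]
a [np.float64(29.354845157099945), np.float64(119.43912040251422), np.float64(209.2050172508279), np.float64(299.3509051413886)]
1 60 [ 0.25  0.41 -0.25  0.91  0.    1.01]
1 90 [ 0.31  0.39 -0.29  0.9   0.    1.59]
1 120 [ 0.38  0.4  -0.26  0.91  0.    2.18]
1 150 [ 0.44  0.45 -0.19  0.93  0.    2.76]
1 165 [ 0.45  0.48 -0.14  0.95  0.    3.04]
-1 60 [ 0.25  0.41 -0.25  0.91  0.   -2.14]
-1 90 [ 0.31  0.39 -0.29  0.9   0.   -1.55]
-1 120 [ 0.38  0.4  -0.26  0.91  0.   -0.96]
-1 150 [ 0.44  0.45 -0.19  0.93  0.   -0.38]
-1 165 [ 0.45  0.48 -0.14  0.95  0.   -0.11]
```

q ≈ 2.08 rad, and the geometry matches the given sizes: ball radius 102 mm, nut spacing 132 mm. That leaves about 282° to turn. First stroke now.

```bash
cat >> h.py <<'E'
import json
def stroke(P,a0,a1,step=7.5,fl=20,rate=60,z=164):
    """push spoke from a0 to a1; returns angle reached, whether stopped by force"""
    S=lambda a,o,zz,**k: (lambda p,q: move_straight(p,q,**k))(*pose(P,a,o,zz,sg=-1))
    S(a0,32,215); 
    if S(a0,32,z,rate=80,force_limit=10): print('blocked going down',sense()['tool_pos']); return None
    n=max(1,int(np.ceil((a1-a0)/step))); hit=False
    for a in np.linspace(a0,a1,n+1):
        hit=S(a,17,z,rate=rate,force_limit=fl)
        if hit: break
    s=sense(); print('a',a,'hit',hit,'F',s['wrist_force'],'M',s['moment'],'pos',s['tool_pos'],'want',pose(P,a,17,z)[0])
    return a,hit
def lift(P,a):
    for o,zz in((28,164),(28,215)):
        p,q=pose(P,a,o,zz,sg=-1); move_straight(p,q,rate=100)
E
python3 - <<'E'
from h import *
np.set_printoptions(precision=2,suppress=True)
P=json.load(open('P.json'))
grip(0)
s=sense();p=s['tool_pos'];move_straight([p[0],p[1],300])
goto(*pose(P,110,50,290,sg=-1))
goto(*pose(P,117,32,215,sg=-1))
r=stroke(P,117,160)
lift(P,r[0])
print(sense()['time_s'],sense()['joint_pos'])
c=cam('top');save(c,'top1.png')
a=cv2.imread('pics/top1.png')[110:250,290:450]
cv2.imwrite('pics/top1c.png',cv2.resize(a,None,fx=4.2,fy=4.2,interpolation=cv2.INTER_CUBIC))
E
```

```text
a 160.0 hit False F [-0.55  0.    0.22] M [-0.02  0.07 -0.02] pos [506.18 324.14 164.02] want [505.97 324.22 164.  ]
9.7833 [ 0.44  0.41 -0.11  1.05 -0.   -0.2 ]
```

View pics/top1c.png

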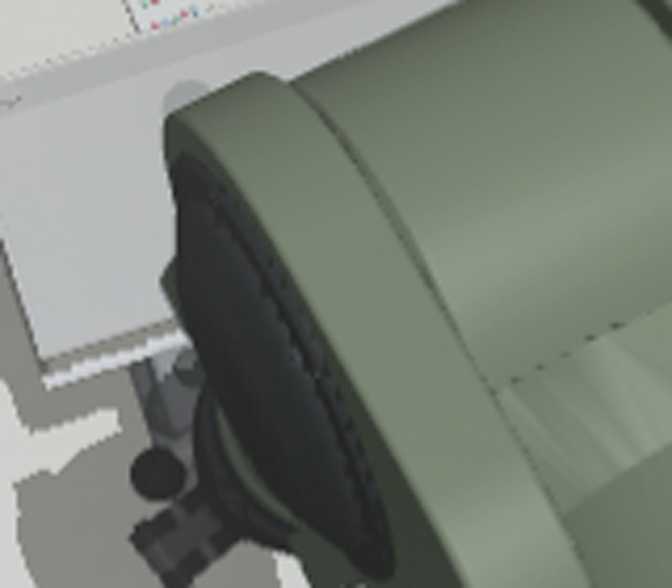

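The arm covers the hub. The pushed ball shows at crop (158, 473), turned towards the left of the press, which is about where I wanted it. I'll check its angle in the next step and carry on with two strokes.

Run:
```python
from h import *
np.set_printoptions(precision=2,suppress=True)
P=json.load(open('P.json'))
c=cam('top'); b=atz(c,(110+473/4.2-.4,290+158/4.2-.4),176)[:2]-P['c']
a=(-90-np.degrees(np.arctan2(b[1],b[0])-P['yaw']))%360; print('spoke a',a,np.linalg.norm(b))
assert 145<a<175
for k in range(2):
    r=stroke(P,66,160)
    if r is None or r[1]: break
    lift(P,r[0])
print(sense()['time_s'])
c=cam('side');save(c,'side1.png')
```

```text
spoke a 158.06040008925672 101.83356988622985
a 160.0 hit False F [-0.61 -0.06  0.59] M [-0.04  0.11  0.02] pos [506.16 324.15 164.03] want [505.97 324.22 164.  ]
a 160.0 hit False F [0.05 0.66 0.62] M [-0.01  0.1   0.03] pos [506.14 324.14 164.01] want [505.97 324.22 164.  ]
25.6833
```

View pics/side1.png

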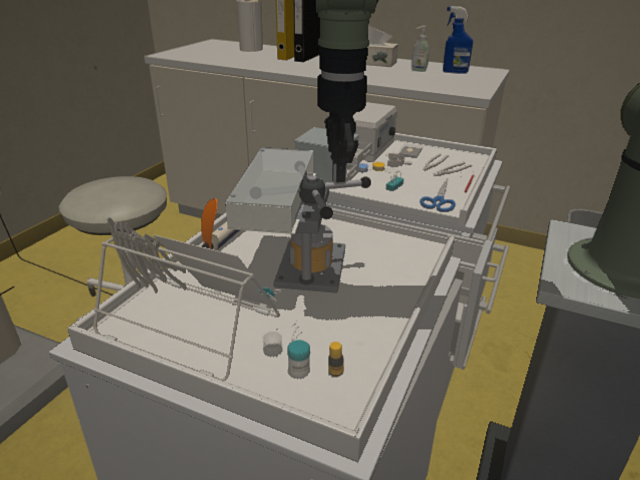

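The side view shows two free balls at (col 327, row 212) and (365, 182). The plate is nearly on the flask, and the jar, bottle and dish haven't moved. The last stroke should hit the stop at about a = 131–133°.

Run:
```python
from h import *
np.set_printoptions(precision=2,suppress=True)
P=json.load(open('P.json'))
r=stroke(P,66,146,step=4,fl=20,rate=40)
if r[1]:  # press once more to confirm the stop is rigid
    p0=sense()['tool_pos']; h=move_straight(*pose(P,r[0]+4,17,164,sg=-1),rate=20,force_limit=25)
    s=sense();print('again',h,s['tool_pos']-p0,s['wrist_force'])
lift(P,r[0])
p=sense()['tool_pos']; move_straight([p[0],p[1],300]); goto([300,-60,330],sense()['ee_rot'])
print(sense()['time_s'])
c=cam('top');save(c,'top2.png')
a=cv2.imread('pics/top2.png')[110:250,290:450]
cv2.imwrite('pics/top2c.png',cv2.resize(a,None,fx=4.2,fy=4.2,interpolation=cv2.INTER_CUBIC))
c=cam('side');save(c,'side2.png')
a=cv2.imread('pics/side2.png')[140:300,220:400]
cv2.imwrite('pics/side2c.png',cv2.resize(a,None,fx=3.7,fy=3.7,interpolation=cv2.INTER_CUBIC))
```

```text
a 138.0 hit True F [-0.51 -2.41  0.82] M [-0.41  0.1   0.  ] pos [488.75 292.65 163.15] want [492.35 299.48 164.  ]
again True [-0.95  0.1  -0.87] [-0.47 -2.54  0.8 ]
37.275
```

View pics/top2c.png

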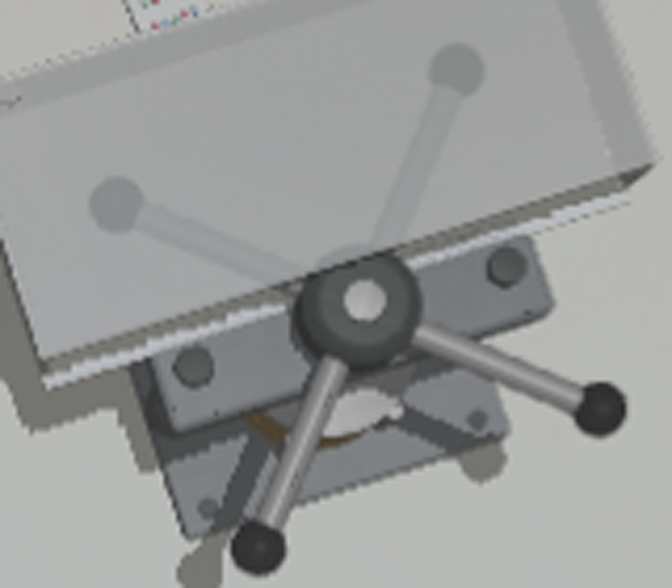

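View pics/side2c.png

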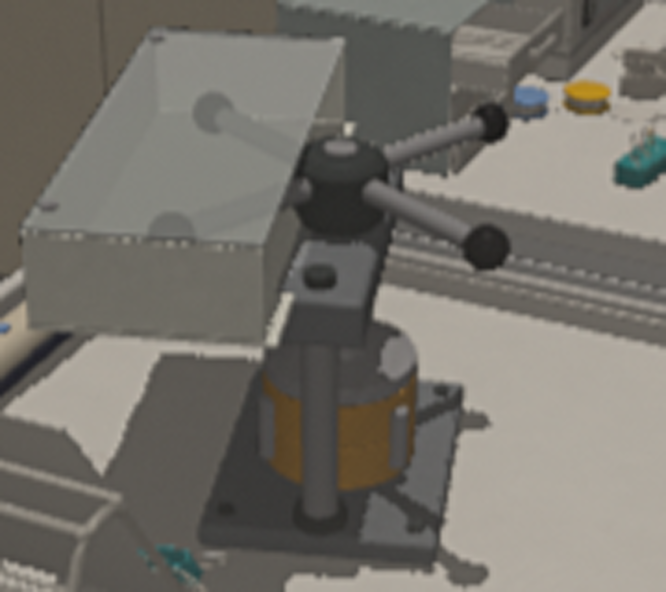

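The spindle is level with the hub top and the plate sits on the flask. I'll check the handle angle and the loose items numerically before handing in.

Run:
```python
from h import *
P=json.load(open('P.json'));c=cam('top')
B=np.array([atz(c,(110+y/4.2-.4,290+x/4.2-.4),176)[:2] for x,y in [(600,409),(258,548),(117,204),(457,69)]])
m=B.mean(0);q=[(-np.degrees(np.arctan2(b[1],b[0])-P['yaw']))%90 for b in B-m];print(q,'q=',np.radians(360+np.mean(q)))
o=cv2.imread('pics/top0.png')[200:300,215:265].astype(int);n=cv2.imread('pics/top2.png')[200:300,215:265].astype(int);print('diff near loose items',abs(o-n).max(),(abs(o-n).max(2)>40).sum())
```

```text
[np.float64(40.78076637203549), np.float64(40.72107323631218), np.float64(40.66574565895647), np.float64(40.633649964713044)] q= 6.99353970245771
diff near loose items 37 0
```

```bash
python3 -c "
from bench import *
print(sign_off())"
```

```text
the job is handed in; nothing more can be done
None
```

The handle is turned clockwise to its rigid stop (measured angle 6.99 of 7.0 rad) with the plate down on the flask; the hand is clear of the press, the jar, bottle and dish did not move, and the job is handed in at about 37 s.

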